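# Lock the sample rack into its dock before the lab van drives off

### The arm

A 6-joint arm with a two-finger parallel gripper is mounted at the origin on the work surface. World frame = base frame: x ahead of the robot, y to its left, z up, the work surface at z = 0. Lengths are in m, angles in rad, forces in N, time in s.
With the tool pointing down it reaches from about 0.35 to 0.975 m from the base axis. Payload 4.9 kg.
Tool frame: the origin (TCP) lies at the very end of the fingers, on their centre line; the grasp point (between the pads) lies behind it (manip.pinch_z is the y of the grasp point in the tool frame, in m); y points along the fingers, x is the direction in which the jaws open and shut, and the axes are right-handed (so a half turn about y gives the same grasp; the last joint's range is limited). The gripper opens to 85 mm and grips with 20 to 120 N. Pads are 22 mm wide; open, the fingers measure 114 mm over their backs; the gripper's body (76 mm by 85 mm) begins 54 mm behind the grasp point. The pads swing forward as they close: fully open they stand 13 mm farther back than shut.
Start: joints at [-1.354, 0.053, 1.613, -0, 1.476, -0.119], TCP at [0.206, -0.59, 0.231] pointing down, gripper open.
Joint ranges: [-3.01, 3.01], [-1.01, 2.22], [0.06, 2.58], [-1.02, 4.17], [0.09, 2.62], [-3.14, 3.14]. Speed limits (rad/s): [2.57, 2.57, 3.14, 3.14, 3.14, 3.14].

### API

Orientations are given as a unit quaternion [w, x, y, z].
In Python, from plant import manip gives the robot as it stands.
- The arm moves only by the tool drive_tool, never from a script. Its argument "motion" is a list of rows, each a list of 3 entries, a list of its own where there are three numbers: the shift along the tool's x, y, z in units of 25 mm (1.0 is 25 mm), then the turn, a rotation vector about the tool's x, y, z in units of 5 degrees (1.0 is 5 degrees), then the closure, from -1 (fully open) to 1 (shut). A call has 1 to 12 rows; each row shifts and turns the commanded pose from where the row before left it, along the tool's axes as they then stand; what a row does not reach is not made up. A row lasts 1/10 s, in which the tool goes at most 50 mm and 8.59 degrees, less where a joint would pass 70% of its speed; a pose out of reach is approached as far as the arm can. A call is refused whole if a number of a shift passes 1 or a number of a turn 1, either way. A call with a gripper value outside its range is refused whole. The fingers move at their own pace and stop on an object; the grip force is fixed at half the most. Time passes only in rows, so rows that do not move let the fingers close. It gives the time, the measured TCP pose, the force and the opening at its end, in the units of the state.
- manip.state(): the state, without advancing time (a new reading comes with each control period).
- manip.grab_frame(name): name is "scene" or "side" or "wrist"; returns a dict with "img" (480x640x3 uint8, blue, green, red), "range_z" (480x640 float32, m along the optical axis (not along the pixel's ray), 0 where there is no reading), "camera_matrix" (3x3 intrinsics, pixels), "world_from_camera" (4x4, takes a point from camera to world coordinates); the wrist camera has in their place "T_tool_cam" (4x4, takes a point from camera to tool coordinates, whose origin is the TCP and whose axes are the tool frame's). Camera axes: x right, y down, z forward; pixel columns grow to the right and rows downward; lengths in m; the calibration is good to about 2 mm. A picture is of the moment at which its call begins: read the wrist's pose just before it.
- manip.job_done(): hands the job in, once; it reports no verdict.
The state is a dict: "time": time; "joint_pos": joint angles; "joint_vel": joint speeds; "joint_efforts": joint torques, N m; "tool_pos": TCP position; "tool_rot": TCP orientation; "contact_force": force on the tool from outside, world axes, zero at the start; "ft_torque": the same for the moment, N m; "gripper_width": opening from 0.0 (shut) to 1.0 (fully open).
Only numpy, scipy, OpenCV 4.12 (cv2) and the standard library are available. Lean on these libraries where they do the work, as an engineer would, in place of code of your own. Each camera call takes 0.05 s, during which the arm holds its last target. There are 200 camera calls.

### The job

Make the tube rack fast for the drive: slide the rack along its dock by its carry handle until its headed stud sits in the mouth of the dock's cam, then turn that cam's bar grip clockwise, about a quarter turn to its stop, so that the curved slot draws the rack tight home. Let go when it is locked, and leave the cam of the empty dock next to it alone.

Things in the scene. Friction and masses are not known exactly. Their poses are not given: they have to be found in the camera images.
- rack_handle (a point): Centre of tube rack's carry handle bar (12 mm thick, 80 long, 14 tall), 85 mm above the bench; rack deck at 50, tube caps at 58. Bar along this point's y; +x points away from the cam along the slide, and that line meets the cam's axis. The rack only slides along x (2 to 3 N; stays). Level distance to the cam's axis: 180 to 205 mm at the start, 158 stud in the mouth at its end, 145 tight home.
- cam_grip (a point): On the upright axis of the cam of the dock with the rack, 62 mm above the bench: mid of a black bar grip 14 mm thick, 50 long, 36 tall (42 to 78 mm up), over a steel disc 92 mm across with a curved slot. Bar along this point's y, flat sides facing +x and -x, z up; it turns. Stud head (20 mm wide, top 36 mm up) passes below the bar: fingers 40 mm or more above the bench clear all as they turn.
- cam_lock (a joint): Turn of that cam, rad, growing clockwise from above. Starts at 0 to 0.12: open, slot mouth facing the rack's stud, bar crosswise to the slide; the slot catches the stud if the handle is within 163 mm of the axis. From about 0.3 to 1.25 it draws the stud (126 mm from the handle, towards the cam) in by 13 mm, then holds it; stops at 1.45, bar nearly in line with the slide. Up to 0.3 N m, stays put.
- spare_cam (a joint): Turn (rad) of the like cam on the second dock, which is empty: a bare grey plate with two aluminium rails and no rack. To be left alone. The docks lie side by side, 0.3 to 0.4 m apart; either may be the left one.

How it is judged:
On the way:
1. the rack is slid in until its stud sits in the mouth of the still open cam (horizontal distance between rack_handle and cam_grip below 0.166 m and value of joint cam_lock below 0.4 rad), for 0.1 s.
At the end, for the whole second after the job is handed in: The cam of the rack's dock is turned to more than 1.2 rad of its 1.45 rad, the rack is drawn to within 5 mm of fully home (handle less than 150 mm from the cam's axis), and the empty dock's cam is still open (under 0.3 rad) (value of joint cam_lock above 1.2 rad and horizontal distance between rack_handle and cam_grip below 0.15 m and value of joint spare_cam below 0.3 rad); the robot touches nothing.
It fails at once if the empty dock's cam is turned (value of joint spare_cam above 0.3 rad).
It also fails if it takes over 45 s, if anything falls off the work surface, if the arm or the gripper's body presses on something with over 40 N, if the wrist force passes 120 N, or if a joint passes its speed limit or range.

## Working session

There is one attempt and no reset: what is moved stays moved. The work goes in short steps, Python scripts to look and compute and a tool call to move; the robot and the scene stay as the last step left them, time stands still between calls to the robot, and variables do not carry over. Pictures are saved under pics/ and viewed, about 8 in all and at most 12, crops included, and the job is handed in when it is done.

Besides the shell and the picture viewer there is one more tool, called after ">>>" as name(argument=value, ...) on one line, values as JSON. drive_tool: Moves the arm, as the interface text tells. Its arguments: {"type":"object","properties":{"motion":{"type":"array","items":{"type":"array"}}},"required":["motion"]}

```bash
mkdir -p pics; cat > h.py <<'E'
import numpy as np, cv2
from plant import manip
from scipy.spatial.transform import Rotation as R
def toolT(s):
    q=s["tool_rot"]; T=np.eye(4); T[:3,:3]=R.from_quat([q[1],q[2],q[3],q[0]]).as_matrix(); T[:3,3]=s["tool_pos"]; return T
def frame(n):
    s=manip.state(); f=manip.grab_frame(n)
    f["T"]=f["world_from_camera"] if n!="wrist" else toolT(s)@f["T_tool_cam"]
    return f
def cloud(f):
    K=f["camera_matrix"]; z=f["range_z"]; v,u=np.indices(z.shape)
    P=np.stack([(u-K[0,2])/K[0,0]*z,(v-K[1,2])/K[1,1]*z,z],-1)
    W=P@f["T"][:3,:3].T+f["T"][:3,3]; W[z<=0]=np.nan; return W
E
python3 - <<'E'
from h import *
s=manip.state(); print(s, manip.pinch_z); print(toolT(s).round(3))
a=[]
for n in ("scene","side"):
    f=frame(n); np.savez(f"{n}.npz",**f); a.append(f["img"]); print(n,f["T"].round(3).tolist(),f["camera_matrix"].tolist())
cv2.imwrite("pics/scene.png",a[0]); cv2.imwrite("pics/side.png",a[1])
E
```

```text
{'time': 0.0, 'joint_pos': array([-1.35398735e+00,  5.33335769e-02,  1.61429631e+00,  4.24888430e-05,
        1.47600178e+00, -1.18976256e-01]), 'joint_vel': array([ 0.00171281,  0.002078  , -0.00062536, -0.00303687,  0.00127918,
       -0.00017799]), 'joint_efforts': array([ 2.13524768e-04, -3.93682516e+01, -3.70176458e+01,  5.15123781e-05,
        7.19954580e-03,  1.02921396e-05]), 'tool_pos': array([ 0.20583484, -0.58947326,  0.23007608]), 'tool_rot': array([ 0.5770162 , -0.57602561,  0.40994205, -0.408894  ]), 'contact_force': array([ 0.18554604, -0.1835595 , -0.23427102]), 'ft_torque': array([-0.04552732,  0.00881133, -0.02843004]), 'gripper_width': 1.000155920275689} -0.0187
[[ 0.33  -0.     0.944  0.206]
 [-0.944  0.002  0.33  -0.589]
 [-0.002 -1.     0.     0.23 ]
 [ 0.     0.     0.     1.   ]]
scene [[-0.559, 0.685, -0.468, 0.827], [0.829, 0.452, -0.329, 0.215], [-0.014, -0.572, -0.82, 0.621], [0.0, 0.0, 0.0, 1.0]] [[434.2521899858361, 0.0, 321.8120272243022], [0.0, 434.2521899858361, 239.45570927131772], [0.0, 0.0, 1.0]]
side [[0.99, -0.105, 0.093, 0.462], [-0.141, -0.728, 0.67, -0.438], [-0.003, -0.677, -0.736, 0.591], [0.0, 0.0, 0.0, 1.0]] [[470.27623930359226, 0.0, 320.482898779482], [0.0, 470.27623930359226, 240.84566368338895], [0.0, 0.0, 1.0]]
```

View pics/scene.png

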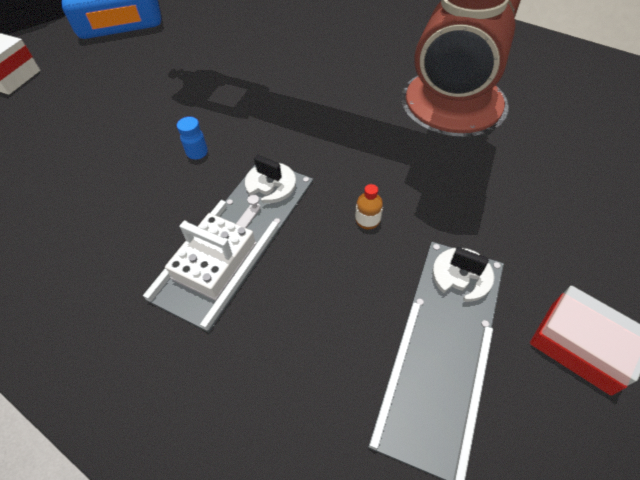

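View pics/side.png

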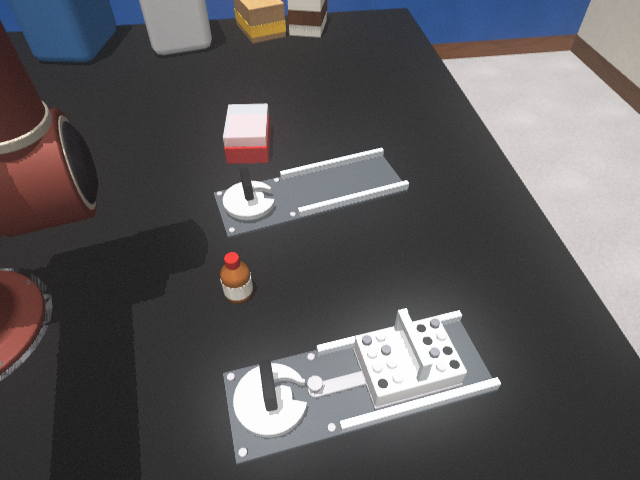

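Both views show the rack's dock: handle at about (207,238) in scene and (413,345) in side, its black cam grip at (267,167) in scene and (266,385) in side. The empty dock is the one at positive y. Next I'll measure the handle and grip from depth.

```bash
python3 - <<'E'
from h import *
for n,hb,gb in (("scene",(175,215,240,262),(248,150,290,190)),("side",(390,305,440,380),(245,350,290,420))):
    f=dict(np.load(n+".npz")); W=cloud(f); g=f["img"].max(-1)
    def pick(b,zl,zh,dark):
        u0,v0,u1,v1=b; w=W[v0:v1,u0:u1]; k=g[v0:v1,u0:u1]
        m=(w[...,2]>zl)&(w[...,2]<zh)&((k<70) if dark else (k>110)); return w[m]
    for nm,b,zl,zh,d in (("handle",hb,.084,.1,0),("grip",gb,.070,.086,1)):
        p=pick(b,zl,zh,d)
        if len(p)<5: print(n,nm,len(p)); continue
        r=cv2.minAreaRect((p[:,:2]*1000).astype(np.float32)); print(n,nm,len(p),p.mean(0).round(4),p[:,2].max().round(4),r)
E
```

```text
scene handle 458 [ 0.6146 -0.1511  0.0913] 0.0952 ((614.0822143554688, -153.60775756835938), (13.866159439086914, 81.7624740600586), 7.672581195831299)
scene grip 226 [ 0.434  -0.1758  0.0769] 0.0808 ((432.15936279296875, -177.53543090820312), (14.850992202758789, 51.95618438720703), 1.6826508045196533)
side handle 715 [ 0.6148 -0.1572  0.0914] 0.0956 ((615.4577026367188, -153.79544067382812), (12.804182052612305, 81.55519104003906), 7.000694751739502)
side grip 5 [ 0.4341 -0.1561  0.0775] 0.0786 ((433.3543701171875, -155.4933319091797), (5.750837326049805, 11.116185188293457), 72.89115142822266)
```

>>> drive_tool(motion=[[[0,0,0],[0,-1,0],-1],[[0,0,0],[0,-1,0],-1],[[0,0,0],[0,-1,0],-1],[[0,0,0],[0,-1,0],-1],[[0,0,0],[0,-1,0],-1],[[0,0,0],[0,-1,0],-1],[[0,0,0],[0,-1,0],-1],[[0,0,0],[0,-1,0],-1],[[0,0,0],[0,-1,0],-1],[[0,0,0],[0,-1,0],-1],[[0,0,0],[0,-1,0],-1],[[0,0,0],[0,-1,0],-1]])

```text
time: 1.3
tool_pos: [0.2059, -0.5897, 0.2305]
tool_rot: [0.705, -0.704, 0.065, -0.065]
contact_force: [0.2, -0.5, -0.6]
gripper_width: 0.999
```

>>> drive_tool(motion=[[[0,0,0],[0,-0.9,0],-1],[[0,0,0],[0,-0.9,0],-1],[[0,0,0],[0,-0.9,0],-1],[[0,0,0],[0,-0.9,0],-1],[[0.96,0,0.8],[0,0,0],-1],[[0.96,0,0.8],[0,0,0],-1],[[0.96,0,0.8],[0,0,0],-1],[[0.96,0,0.8],[0,0,0],-1],[[0.96,0,0.8],[0,0,0],-1],[[0.96,0,0.8],[0,0,0],-1],[[0.96,0,0.8],[0,0,0],-1],[[0.96,0,0.8],[0,0,0],-1]])

```text
time: 2.5
tool_pos: [0.3768, -0.4058, 0.2307]
tool_rot: [0.706, -0.705, -0.044, 0.045]
contact_force: [-0.3, -0.0, -0.4]
gripper_width: 0.998
```

>>> drive_tool(motion=[[[0.96,0,0.8],[0,0,0],-1],[[0.96,0,0.8],[0,0,0],-1],[[0.96,0,0.8],[0,0,0],-1],[[0.96,0,0.8],[0,0,0],-1],[[0.96,0,0.8],[0,0,0],-1],[[0.96,0,0.8],[0,0,0],-1],[[0.96,0,0.8],[0,0,0],-1],[[0.96,0,0.8],[0,0,0],-1],[[0.96,0,0.8],[0,0,0],-1],[[0.96,0,0.8],[0,0,0],-1],[[0.96,0,0.8],[0,0,0],-1],[[0,0,0],[0,0,0],-1]])

```text
time: 3.7
tool_pos: [0.6118, -0.1529, 0.2304]
tool_rot: [0.706, -0.705, -0.046, 0.046]
contact_force: [-0.2, -0.7, -1.1]
gripper_width: 0.999
```

>>> drive_tool(motion=[[[0.12,1,0],[0,0,0],-1],[[0,1,0],[0,0,0],-1],[[0,1,0],[0,0,0],-1],[[0,1,0],[0,0,0],-1],[[0,1,0],[0,0,0],-1],[[0,0.7,0],[0,0,0],-1],[[0,0.4,0],[0,0,0],-1],[[0,0.4,0],[0,0,0],-1],[[0,0,0],[0,0,0],-1]])

```text
time: 4.6
tool_pos: [0.6128, -0.1552, 0.0678]
tool_rot: [0.706, -0.705, -0.044, 0.045]
contact_force: [0.2, 0.3, -1.2]
gripper_width: 1.0
```

>>> drive_tool(motion=[[[0,0,0],[0,0,0],1],[[0,0,0],[0,0,0],1],[[0,0,0],[0,0,0],1],[[0,0,0],[0,0,0],1],[[0,0,0],[0,0,0],1],[[0,0,0],[0,0,0],1],[[0,0,0],[0,0,0],1],[[0,0,0],[0,0,0],1],[[0,0,0],[0,0,0],1],[[0,0,0],[0,0,0],1]])

```text
time: 5.6
tool_pos: [0.6139, -0.1553, 0.0695]
tool_rot: [-0.706, 0.706, 0.045, -0.044]
contact_force: [0.3, 1.1, 5.2]
gripper_width: 0.126
```

>>> drive_tool(motion=[[[-0.2,0,0],[0,0,0],1],[[-0.2,0,0],[0,0,0],1],[[-0.2,0,0],[0,0,0],1],[[-0.2,0,0],[0,0,0],1],[[-0.1,0,0],[0,0,0],1],[[0,0,0],[0,0,0],1],[[0,0,0],[0,0,0],1]])

```text
time: 6.3
tool_pos: [0.5907, -0.1583, 0.0694]
tool_rot: [-0.706, 0.706, 0.045, -0.045]
contact_force: [-0.6, 1.5, 7.0]
gripper_width: 0.125
```

```bash
python3 - <<'E'
from h import *
f=frame("side"); W=cloud(f); g=f["img"].max(-1); cv2.imwrite("pics/side2.png",f["img"][250:480,180:540])
s=manip.state(); print(s["contact_force"],s["tool_pos"],s["gripper_width"])
E
```

```text
[0.09274333 1.74628275 6.15404779] [ 0.59073478 -0.15832414  0.0694868 ] 0.12429652016427013
```

View pics/side2.png

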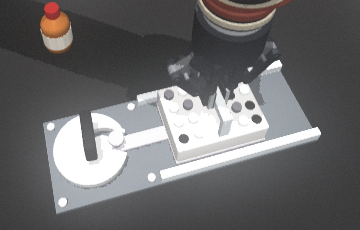

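The stud, at crop (117,138), has entered the slot mouth. I estimate the distance at about 161 mm, so I'll nudge it up to the end of the mouth.

>>> drive_tool(motion=[[[-0.06,0,0],[0,0,0],1],[[0,0,0],[0,0,0],1],[[0,0,0],[0,0,0],1]])

```text
time: 6.65
tool_pos: [0.5896, -0.1584, 0.0694]
tool_rot: [-0.706, 0.706, 0.045, -0.044]
contact_force: [0.2, 1.7, 6.7]
gripper_width: 0.126
```

>>> drive_tool(motion=[[[-0.06,0,0],[0,0,0],1],[[0,0,0],[0,0,0],1],[[0,0,0],[0,0,0],1]])

```text
time: 6.95
tool_pos: [0.5891, -0.1585, 0.0695]
tool_rot: [-0.706, 0.706, 0.046, -0.043]
contact_force: [4.5, 1.2, 3.6]
gripper_width: 0.124
```

>>> drive_tool(motion=[[[0,0,0],[0,0,0],-1],[[0,0,0],[0,0,0],-1],[[0,0,0],[0,0,0],-1],[[0,0,0],[0,0,0],-1],[[0,0,0],[0,0,0],-1],[[0,-0.6,0],[0,0,0],-1],[[0,-1,0],[0,0,0],-1],[[0,-1,0],[0,0,0],-1],[[0,-1,0],[0,0,0],-1],[[0,-1,0],[0,0,0],-1],[[0,-1,0],[0,0,0],-1],[[-0.3,-0.5,0],[0,0,0],-1]])

```text
time: 8.15
tool_pos: [0.582, -0.1599, 0.2257]
tool_rot: [-0.705, 0.707, 0.047, -0.043]
contact_force: [0.0, -0.4, 0.2]
gripper_width: 0.999
```

>>> drive_tool(motion=[[[-1,0,0],[0,0,0],-1],[[-1,0,0],[0,0,0],-1],[[-1,0,0],[0,0,0],-1],[[-1,0,0],[0,0,0],-1],[[-1,0,0],[0,0,0],-1],[[-1,0,0],[0,0,0],-1],[[0,0,0],[0,1,0],-1],[[0,0,0],[0,0.15,0],-1],[[0,0,0],[0,0,0],-1]])

```text
time: 9.05
tool_pos: [0.4317, -0.1783, 0.2214]
tool_rot: [-0.707, 0.707, 0.01, -0.01]
contact_force: [-0.3, 0.1, 0.4]
gripper_width: 0.998
```

```bash
python3 - <<'E'
from h import *
f=frame("wrist"); W=cloud(f); g=f["img"].max(-1); cv2.imwrite("pics/wrist1.png",f["img"])
s=manip.state(); print(s["contact_force"],s["tool_pos"],toolT(s).round(3)[:2].tolist(),s["joint_pos"].round(2))
d=np.hypot(W[...,0]-.432,W[...,1]+.1775)
for nm,m in (("grip",(W[...,2]>.07)&(W[...,2]<.086)&(d<.045)&(g<80)),("handle",(W[...,2]>.084)&(W[...,2]<.1)&(np.hypot(W[...,0]-.589,W[...,1]+.157)<.06)&(g>110))):
    p=W[m]; print(nm,len(p))
    if len(p)>5: print(p.mean(0).round(4),cv2.minAreaRect((p[:,:2]*1000).astype(np.float32)))
E
```

```text
[-0.88296751 -0.06327932  0.42045804] [ 0.43184145 -0.17826531  0.22140992] [[1.0, -0.0, -0.027, 0.432], [0.027, -0.0, 1.0, -0.178]] [-0.55 -0.33  1.98 -0.    1.5  -0.58]
grip 1369
[ 0.4326 -0.175   0.078 ] ((432.60980224609375, -176.40098571777344), (13.750866889953613, 49.739646911621094), 3.1423065662384033)
handle 2333
[ 0.5881 -0.1551  0.0924] ((588.9974365234375, -156.86904907226562), (13.146610260009766, 80.50241088867188), 7.432882785797119)
```

View pics/wrist1.png

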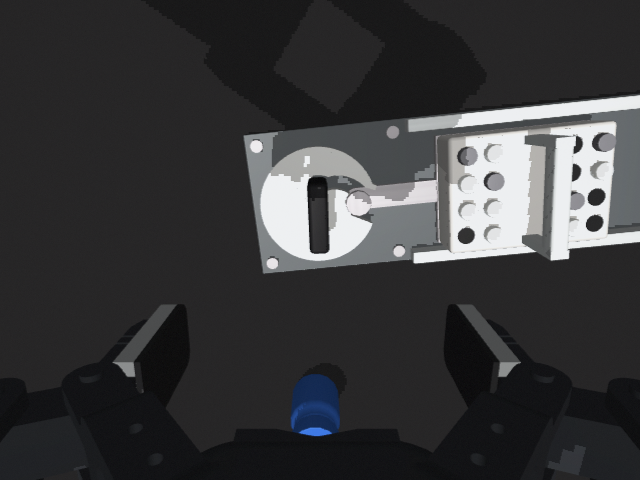

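The wrist view shows the stud in the mouth at (358,203), the bar upright at (318,215), and a blue bottle at (315,405). The handle is 158 mm from the cam axis. Before turning I'll check how far away the bottle is.

```bash
python3 - <<'E'
from h import *
f=dict(np.load("scene.npz")); W=cloud(f); i=f["img"].astype(int)
m=(i[...,0]>i[...,2]+50); m[:105]=0; m[170:]=0; m[:,:170]=0; m[:,215:]=0; p=W[m]; p=p[np.isfinite(p[:,0])]
print(len(p),p.min(0),p.max(0))
E
```

```text
910 [ 0.35444735 -0.47240409 -0.00198261] [ 0.45673962 -0.3440747   0.07855588]
```

>>> drive_tool(motion=[[[0.03,1,0.07],[0,-0.3,0],-1],[[0,1,0],[0,0,0],-1],[[0,1,0],[0,0,0],-1],[[0,1,0],[0,0,0],-1],[[0,1,0],[0,0,0],-1],[[0,0.8,0],[0,0,0],-1],[[0,0.5,0],[0,0,0],-1],[[0,0.4,0],[0,0,0],-1],[[0,0.2,0],[0,0,0],-1],[[0,0,0],[0,0,0],-1]])

```text
time: 10.1
tool_pos: [0.4326, -0.1765, 0.0486]
tool_rot: [0.707, -0.707, -0.018, 0.019]
contact_force: [-0.3, 0.3, 0.7]
gripper_width: 0.999
```

>>> drive_tool(motion=[[[0,0,0],[0,0,0],1],[[0,0,0],[0,0,0],1],[[0,0,0],[0,0,0],1],[[0,0,0],[0,0,0],1],[[0,0,0],[0,0,0],1],[[0,0,0],[0,0,0],1],[[0,0,0],[0,0,0],1],[[0,0,0],[0,0,0],1],[[0,0,0],[0,0,0],1]])

```text
time: 11.0
tool_pos: [0.4328, -0.1767, 0.0492]
tool_rot: [-0.707, 0.707, 0.019, -0.018]
contact_force: [-0.4, 1.0, 4.1]
gripper_width: 0.153
```

>>> drive_tool(motion=[[[0,0,0],[0,0.5,0],1],[[0,0,0],[0,0.5,0],1],[[0,0,0],[0,0.5,0],1],[[0,0,0],[0,0.5,0],1],[[0,0,0],[0,0.5,0],1],[[0,0,0],[0,0.5,0],1],[[0,0,0],[0,0.5,0],1],[[0,0,0],[0,0.5,0],1],[[0,0,0],[0,0.5,0],1],[[0,0,0],[0,0.5,0],1],[[0,0,0],[0,0.5,0],1],[[0,0,0],[0,0.5,0],1]])

```text
time: 12.2
tool_pos: [0.4331, -0.1767, 0.0492]
tool_rot: [-0.687, 0.688, -0.165, 0.166]
contact_force: [1.1, 1.0, 3.6]
gripper_width: 0.155
```

```bash
python3 - <<'E'
from h import *
f=frame("side"); cv2.imwrite("pics/side3.png",f["img"][250:480,180:540])
s=manip.state(); T=toolT(s); print(s["contact_force"],s["ft_torque"],s["tool_pos"],np.degrees(np.arctan2(T[1,0],T[0,0])))
E
```

```text
[1.61020456 0.82293853 2.92799833] [ 0.16610054 -0.10307949 -0.00049489] [ 0.4331205  -0.17673386  0.04922014] -27.14461591930541
```

View pics/side3.png

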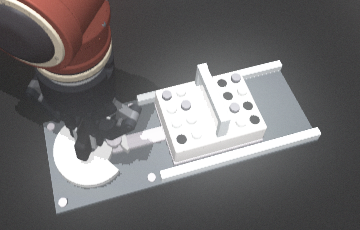

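The disc has turned about 30° with low force, and the stud at crop (113,143) is still in the slot. Continuing the turn.

>>> drive_tool(motion=[[[0,0,0],[0,0.6,0],1],[[0,0,0],[0,0.6,0],1],[[0,0,0],[0,0.6,0],1],[[0,0,0],[0,0.6,0],1],[[0,0,0],[0,0.6,0],1],[[0,0,0],[0,0.6,0],1],[[0,0,0],[0,0.6,0],1],[[0,0,0],[0,0.6,0],1],[[0,0,0],[0,0.6,0],1],[[0,0,0],[0,0.6,0],1],[[0,0,0],[0,0.6,0],1],[[0,0,0],[0,0.6,0],1]])

```text
time: 13.45
tool_pos: [0.4334, -0.1769, 0.0492]
tool_rot: [0.603, -0.603, 0.369, -0.371]
contact_force: [1.9, 0.2, 1.5]
gripper_width: 0.152
```

>>> drive_tool(motion=[[[0,0,0],[0,0.5,0],1],[[0,0,0],[0,0.5,0],1],[[0,0,0],[0,0.5,0],1],[[0,0,0],[0,0.5,0],1],[[0,0,0],[0,0,0],1],[[0,0,0],[0,0,0],1]])

```text
time: 14.05
tool_pos: [0.4334, -0.1771, 0.0492]
tool_rot: [0.569, -0.568, 0.42, -0.421]
contact_force: [3.5, -2.2, 1.9]
gripper_width: 0.156
```

```bash
python3 - <<'E'
from h import *
s=manip.state(); T=toolT(s); print(s["contact_force"],s["ft_torque"],s["tool_pos"],np.degrees(np.arctan2(T[1,0],T[0,0])))
E
```

```text
[ 3.50334713 -2.21152121  1.8515896 ] [-0.14709717 -0.47977084 -0.05965326] [ 0.43340854 -0.17705519  0.04924253] -72.96745275026356
```

>>> drive_tool(motion=[[[0,0,0],[0,0,0],-1],[[0,0,0],[0,0,0],-1],[[0,0,0],[0,0,0],-1],[[0,0,0],[0,0,0],-1],[[0,0,0],[0,0,0],-1],[[0,-0.4,0],[0,0,0],-1],[[0,-1,0],[0,0,0],-1],[[0,-1,0],[0,0,0],-1],[[0,-1,0],[0,0,0],-1],[[0,-1,0],[0,0,0],-1],[[0,-1,0],[0,0,0],-1],[[0,-1,0],[0,0,0],-1]])

```text
time: 15.25
tool_pos: [0.4325, -0.1765, 0.2108]
tool_rot: [0.568, -0.568, 0.42, -0.421]
contact_force: [-0.0, 0.3, 0.3]
gripper_width: 1.001
```

>>> drive_tool(motion=[[[0,-0.8,0],[0,0,0],-1],[[0,0,0],[0,0,0],-1],[[0,0,0],[0,0,0],-1]])

```text
time: 15.55
tool_pos: [0.4326, -0.1766, 0.2291]
tool_rot: [0.568, -0.568, 0.42, -0.421]
contact_force: [-0.2, -0.2, -0.2]
gripper_width: 0.999
```

```bash
python3 - <<'E'
from h import *
f=frame("wrist"); W=cloud(f); g=f["img"].max(-1); cv2.imwrite("pics/wrist2.png",f["img"])
s=manip.state(); print(s["contact_force"],s["tool_pos"],s["time"])
G=None
d=np.hypot(W[...,0]-.432,W[...,1]+.1775)
for nm,m in (("grip",(W[...,2]>.07)&(W[...,2]<.086)&(d<.045)&(g<80)),("handle",(W[...,2]>.084)&(W[...,2]<.1)&(np.hypot(W[...,0]-.577,W[...,1]+.158)<.06)&(g>110))):
    p=W[m]; print(nm,len(p))
    if len(p)>5: print(p.mean(0).round(4),cv2.minAreaRect((p[:,:2]*1000).astype(np.float32)))
f=frame("side"); W=cloud(f); g=f["img"].max(-1); cv2.imwrite("pics/side4.png",f["img"])
m=(W[...,2]>.084)&(W[...,2]<.1)&(np.hypot(W[...,0]-.577,W[...,1]+.158)<.06)&(g>110); p=W[m]
print("side handle",len(p),cv2.minAreaRect((p[:,:2]*1000).astype(np.float32)))
E
```

```text
[-0.67384891 -0.73735533  0.15461042] [ 0.43209665 -0.17627845  0.22790294] 15.6
grip 1292
[ 0.4341 -0.1762  0.078 ] ((433.0896911621094, -176.6448211669922), (49.552860260009766, 12.90005874633789), 16.783607482910156)
handle 209
[ 0.5761 -0.1896  0.0919] ((574.6361694335938, -185.96121215820312), (4.148122310638428, 26.18494987487793), 15.278766632080078)
side handle 714 ((577.8888549804688, -159.07957458496094), (12.954643249511719, 81.22869873046875), 7.981591701507568)
```

View pics/side4.png

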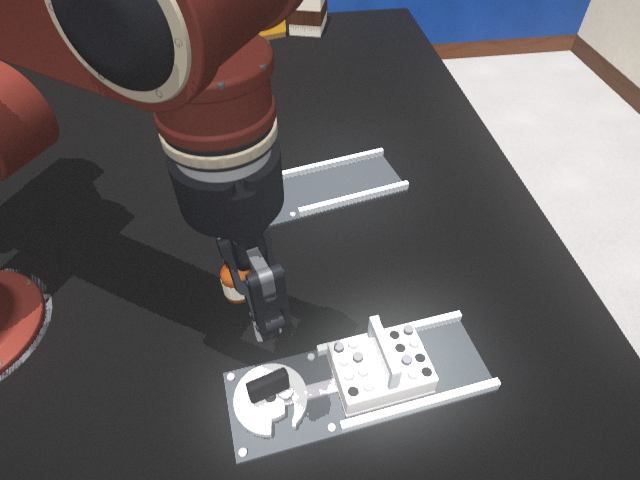

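The side view shows the bar at (268,385) nearly in line with the slide and the handle at (385,350). That gives a cam turn of about 1.41 rad and a handle distance of about 146 mm. The arm is clear, so I'm handing in.

```bash
python3 -c "
from plant import manip
print(manip.job_done(), manip.state()['time'])"
```

```text
the job is handed in; nothing more can be done
the job is handed in; nothing more can be done
```

The rack is locked home. I slid it by its handle until the stud sat in the cam's mouth, with the handle 158 mm from the axis. I then turned the bar grip about 76° clockwise, let go and lifted clear at about 15.6 s.

My last checks showed:
- **Cam:** turned to about 1.41 rad, against the 1.2 rad needed.
- **Rack:** handle about 146 mm from the cam's axis, against the 150 mm limit. This comes from the side view; the wrist view caught only a corner of the handle, so I didn't use its reading.
- **Robot:** gripper open and about 0.23 m up, touching nothing. Contact forces stayed below about 8 N at every reading.
- **Empty dock's cam:** I never went near it. The arm hid it in the last picture, so I did not check it again at the end.

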